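Load the sample tube into the shaker sleeve

ROBOT

A 6-joint arm with a two-finger parallel gripper is mounted at the origin on the work surface. World frame = base frame: x ahead of the robot, y to its left, z up, the work surface at z = 0. Lengths are in mm, angles in rad, forces in N, time in s.
With the tool pointing down it reaches from about 350 to 775 mm from the base axis. Payload 7.3 kg.
Tool frame: the origin (TCP) lies midway between the tips of the shut fingers; the grasp point (between the pads) lies 19 mm behind it; z points along the fingers, y is the line along which they close (so a half turn about z gives the same grasp; the last joint's range is limited). The gripper opens to 92 mm and grips with 3 to 60 N. Pads are 19 mm wide; open, the fingers measure 130 mm over their backs; the gripper's body (75 mm by 190 mm) begins 47 mm behind the grasp point.
Start: joints at [1.108, 0.342, 1.524, -0, 1.275, -0.146], TCP at [163.537, 498.899, 226.741] pointing down, gripper open.
Joint ranges: [-2.53, 2.53], [-0.77, 2.02], [0.04, 2.7], [-1, 4.14], [0.28, 2.66], [-3.11, 3.11]. Speed limits (rad/s): [2.57, 2.57, 3.14, 3.14, 3.14, 3.14].

INTERFACE

Orientations are given as [roll, pitch, yaw] about the fixed x, y, z axes, in that order (R = Rz(yaw) Ry(pitch) Rx(roll)).
In Python, from plant import bot gives the robot as it stands.
- The arm moves only by the tool servo_tool, never from a script. Its argument "deltas" is a list of rows, each a list of 2 entries, a list of its own where there are three numbers: the shift along the tool's x, y, z in m, then the turn, a rotation vector about the tool's x, y, z in degrees. A call has 1 to 20 rows; each row shifts and turns the commanded pose from where the row before left it, along the tool's axes as they then stand; what a row does not reach is not made up. A row lasts 1/8 s, in which the tool goes at most 62.5 mm and 10.7 degrees, less where a joint would pass 70% of its speed; a pose out of reach is approached as far as the arm can. A call with a gripper value outside its range is refused whole. "fingers" is the opening, from 0 (shut) to 1 (fully open), set as the call begins (left out, the last holds). The fingers move at their own pace and stop on an object; the grip force is fixed at half the most. Time passes only in rows, so rows that do not move let the fingers close. It gives the time, the measured TCP pose, the force, the opening and the grip force at its end, in the units of the state.
- bot.get_obs(): the state, without advancing time (a new reading comes with each control period).
- bot.capture(name): name is "scene" or "side" or "wrist"; returns the picture (384x512x3 uint8, red, green, blue); there is no depth.
- bot.camera_model(name): a dict with "mtx" (3x3 intrinsics, pixels), "xyz" and "rotation" of the camera in the world. Camera axes: x right, y down, z forward; pixel columns grow to the right and rows downward; lengths in mm; the calibration is good to about 2 mm. A picture is of the moment at which its call begins: read the wrist's pose just before it. camera_model takes no time and is no camera call; for the wrist camera it gives the pose at the moment of the call.
- bot.close_job(): hands the job in; it is judged then, once.
The state is a dict: "time": time; "joint_positions": joint angles; "dq": joint speeds; "tau": joint torques, N m; "tool_pos": TCP position; "tcp_rot": TCP orientation; "contact_force": force on the tool from outside, world axes, zero at the start; "moment": the same for the moment, N m; "grip_width": finger opening in mm; "finger_force": force on a finger pad.
Only numpy, scipy, OpenCV 4.12 (cv2) and the standard library are available. Lean on these libraries where they do the work, as an engineer would, in place of code of your own. Each camera call takes 0.05 s, during which the arm holds its last target. There are 200 camera calls.

TASK

Pull the sample tube with the plain, straight-sided cap out of the stand and slide it fully home, down to the bottom of the close-fitting bore in the shaker's carriage block, then let go. The carriage has stopped somewhere along its side-to-side stroke, so look or feel for the bore. Leave the other two tubes standing in the stand.

Things in the scene. Friction and masses are not known exactly. Their poses are not given: they have to be found in the camera images.
- tube: The tube to load: steel, 14 mm diameter, 85 mm long with a tapered foot (9 mm wide at the very end, full width 4 mm up), topped by a straight cylindrical grey plastic cap 26 mm in diameter and 34 mm high (85 to 119 mm above the foot). About 0.11 kg. Origin at the centre of the foot's underside, z up along the tube.
- tube_tip (a point): Centre of the underside of the tube's foot.
- tube_cap (a point): Centre of the tube's cap, 102 mm above the foot: where to grip.
- tube_disc: Another tube of the same size and steel, but with a wide flat disc cap, 38 mm in diameter and 11 mm high (85 to 96 mm above the foot). Leave it. Origin at its foot.
- tube_knob: Another tube of the same size and steel, but with a narrow cap, 19 mm wide, carrying a small ball (18 mm, top at 120 mm above the foot). Leave it. Origin at its foot.
- stand: Fixed block, 60 mm (x) by 210 mm (y) by 60 mm high, with three upright 17 mm holes in a row along its y axis at y = -70, 0 and +70 mm, each 50 mm deep; a tube stands in each, in any order, foot 10 mm above the table, cap starting 35 mm above the block. Origin at the centre of its underside, z up.
- shaker: Fixed reciprocating shaker, base 260 mm (x) by 220 mm (y), deck 70 mm high. On the deck a stiff carriage carries an aluminium block 60 (x) by 90 (y) by 70 mm high, flat top 140 mm above the table. The carriage stands anywhere within 15 mm either way of mid stroke along the shaker's y axis; this offset is not reported. Origin at the centre of the shaker's underside, z up.
- mid_stroke (a point): Where the bore's mouth (140 mm above the table) would be if the carriage stood at mid stroke; axes as the shaker's. The one upright round bore in the middle of the block's top is 15.5 mm wide, chamfered 2 mm, 60 mm deep (floor 80 mm above the table), always at x = 0 here. A tube fully home has its foot 80 mm above the table, its cap starting 25 mm above the block.
Mind the look-alikes: they are no part of the job. Leave any red look-alike of the tube alone.

How it is judged:
By the outcome, as a careful person would: the job done as asked, in the order asked, and still so for the second after the job is handed in, with the robot touching nothing.
It also fails if it takes over 54 s, if anything falls off the work surface, if the arm or the gripper's body presses on something with over 40 N, if the wrist force passes 120 N, or if a joint passes its speed limit or range.

## Working session

There is one attempt and no reset: what is moved stays moved. The work goes in short steps, Python scripts to look and compute and a tool call to move; the robot and the scene stay as the last step left them, time stands still between calls to the robot, and variables do not carry over. Pictures are saved under pics/ and viewed, at most 10 in all, crops included, and the job is handed in when it is done.

Besides the shell and the picture viewer there is one more tool, called after "Request:" by a JSON object that holds its "method" and its "body". servo_tool: Moves the arm, as the interface text tells. Its arguments: {"type":"object","properties":{"deltas":{"type":"array"},"fingers":{"type":"number"}},"required":["deltas"]}

```bash
mkdir -p pics; ls
python3 - <<'E'
from plant import bot
import cv2, numpy as np
o=bot.get_obs(); print({k:np.round(v,3).tolist() for k,v in o.items()})
ims=[]
for n in("scene","side","wrist"):
    im=bot.capture(n); cv2.imwrite(f"pics/{n}0.png",im[...,::-1])
    m=bot.camera_model(n); print(n,{k:np.round(v,3).tolist() for k,v in m.items()})
E
```

```text
pics
{'time': 0.0, 'joint_positions': [1.108, 0.343, 1.525, -0.0, 1.275, -0.146], 'dq': [-0.001, 0.0, 0.0, -0.0, -0.001, -0.0], 'tau': [0.001, -43.124, -24.423, 0.072, 0.056, -0.0], 'tool_pos': [163.344, 498.505, 226.052], 'tcp_rot': [-3.14, -0.0, 2.825], 'contact_force': [0.208, 0.369, -0.398], 'moment': [0.029, -0.022, -0.016], 'finger_force': 0.0, 'grip_width': 91.6}
scene {'mtx': [[351.465, 0.0, 254.283], [0.0, 351.465, 190.959], [0.0, 0.0, 1.0]], 'xyz': [988.936, 322.241, 764.265], 'rotation': [-2.429, 0.013, 2.092]}
side {'mtx': [[396.215, 0.0, 253.3], [0.0, 396.215, 193.537], [0.0, 0.0, 1.0]], 'xyz': [295.738, 534.407, 651.014], 'rotation': [-2.346, -0.014, -2.711]}
wrist {'mtx': [[289.809, 0.0, 258.169], [0.0, 289.809, 189.631], [0.0, 0.0, 1.0]], 'xyz': [94.607, 521.584, 385.093], 'rotation': [2.872, 0.002, 1.255]}
```

View pics/scene0.png

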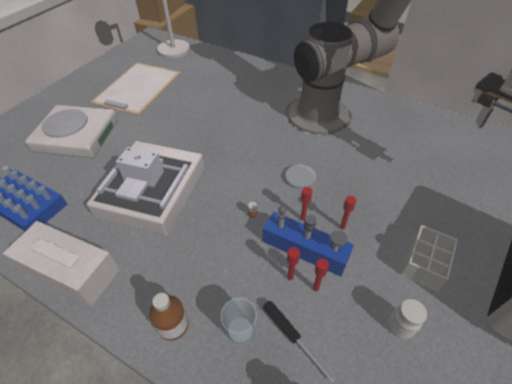

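View pics/side0.png

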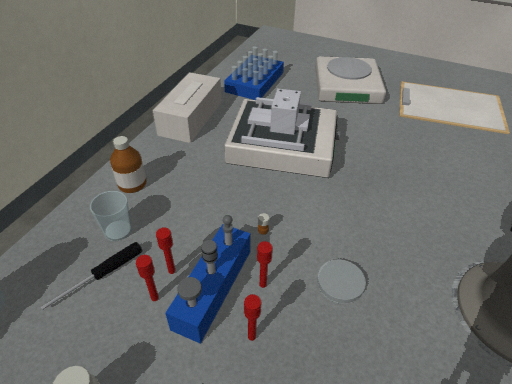

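Run:
```python
import cv2,numpy as np
a=cv2.imread('pics/scene0.png');b=cv2.imread('pics/side0.png')
f=lambda i,x,y,w,h,s:cv2.resize(i[y:y+h,x:x+w],None,fx=s,fy=s,interpolation=cv2.INTER_CUBIC)
t=np.hstack([f(a,240,175,130,100,3),f(b,135,205,136,100,3)])
u=np.hstack([f(a,90,135,130,98,3),f(b,220,80,136,98,3)])
print(t.shape,u.shape);cv2.imwrite('pics/crop0.png',np.vstack([t,u]))
```

```text
(300, 798, 3) (294, 798, 3)
```

View pics/crop0.png

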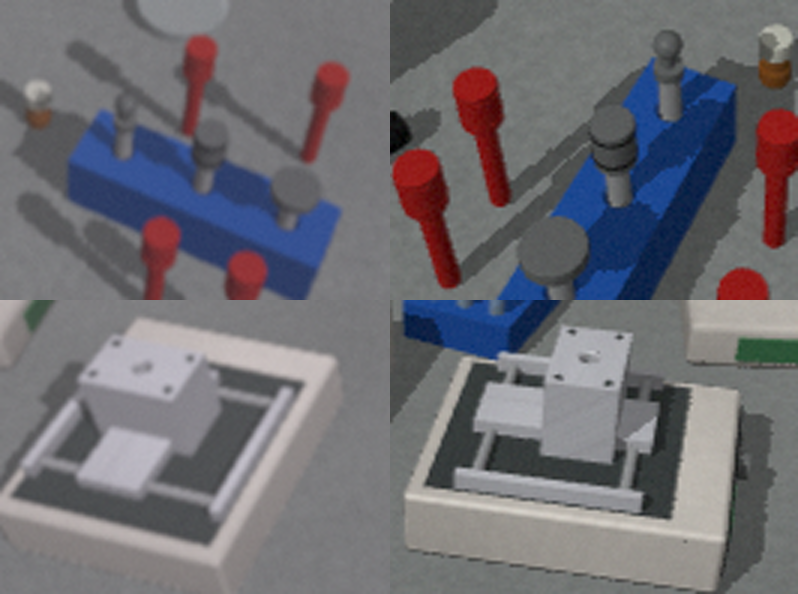

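View pics/wrist0.png

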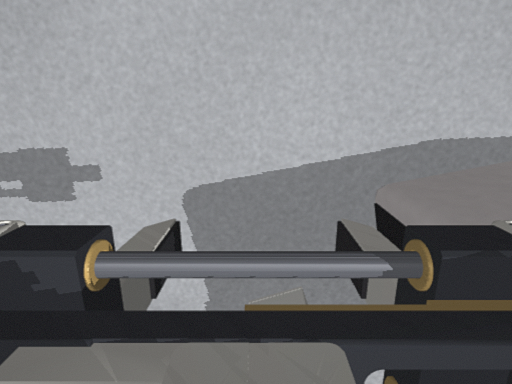

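```bash
cat > h.py <<'E'
import numpy as np
from scipy.spatial.transform import Rotation as R
def ray(m,p):
    d=R.from_euler('xyz',m["rotation"]).as_matrix() @ np.linalg.inv(m["mtx"]) @ [p[0],p[1],1.]
    return np.array(m["xyz"],float),d/np.linalg.norm(d)
def plane(m,p,z):
    c,d=ray(m,p); return c+d*(z-c[2])/d[2]
def tri(rs):
    A=sum(np.eye(3)-np.outer(d,d) for c,d in rs); b=sum((np.eye(3)-np.outer(d,d))@c for c,d in rs)
    x=np.linalg.solve(A,b); return x,[np.linalg.norm(np.cross(x-c,d)) for c,d in rs]
def proj(m,P):
    q=m["mtx"]@(R.from_euler('xyz',m["rotation"]).as_matrix().T@(np.array(P)-m["xyz"])); return q[:2]/q[2]
E
python3 - <<'E'
from plant import bot
from h import *
np.set_printoptions(precision=1,suppress=True)
a,b=bot.camera_model("scene"),bot.camera_model("side")
def T(n,p,q): x,e=tri([ray(a,p),ray(b,q)]); print(n,x,np.round(e,1))
c=lambda x,y,r=0:(240+x/3,175+y/3) if r==0 else (135+(x-390)/3,205+y/3)
T('captop',c(211,128),c(613,128,1)); T('captop2',c(211,133),c(613,126,1))
T('knob',c(126,106),c(667,44,1)); T('disc',c(297,186),c(553,247,1))
T('bore',(90+144/3,135+68/3),(220+200/3,80+57/3))
# block top corner holes
for s,t in [((117,343),(572,331)),((191,359),(560,378)),((92,380),(625,335)),((167,396),(609,383)),((117,343),(625,335)),((191,359),(572,331)),((167,396),(560,378)),((92,380),(609,383))]:
    T('h',(90+s[0]/3,135+(s[1]-300)/3),(220+(t[0]-390)/3,80+(t[1]-300)/3))
for s in[(201,46),(331,74),(161,232),(247,264)]:
  for t in[(475,83),(418,165),(778,125),(742,282)]:
    x,e=tri([ray(a,c(*s)),ray(b,c(*t,1))])
    if max(e)<5: print('red',s,t,x,np.round(e,1))
for s in [(68,160),(99,110),(342,210),(305,300)]: print('stand',plane(a,c(*s),60))
for t in [(650,57),(737,88)]: print('standS',plane(b,c(*t,1),60))
E
```

```text
captop [524.3 191.8 127.4] [1.7 1.7]
captop2 [526.  191.6 125.6] [0.2 0.2]
knob [529.6 121.9 120. ] [1.5 1.5]
disc [524.4 262.1 105.2] [0.6 0.6]
bore [ 571.3 -273.8  139.3] [2.1 2.1]
h [ 585.  -276.5  166.8] [6.8 6.8]
h [ 568.3 -211.3  164.7] [6.9 6.9]
h [ 574.  -351.8  106.2] [14.5 14.5]
h [ 558.9 -274.5  107.7] [12.6 12.6]
h [ 557.8 -318.2  138.8] [3. 3.]
h [ 570.3 -212.   187.4] [9.9 9.9]
h [ 583.8 -239.1  134.7] [3.2 3.2]
h [ 573.7 -351.3   78.9] [6.4 6.4]
red (201, 46) (778, 125) [445.5 147.6 119.3] [0.6 0.6]
red (331, 74) (742, 282) [422.3 247.9 120.2] [1.7 1.7]
red (161, 232) (475, 83) [616.6 194.1 118.5] [0.7 0.7]
red (247, 264) (418, 165) [611.2 256.5 119.7] [0.7 0.7]
stand [559.9  88.9  60. ]
stand [502.7  87.   60. ]
stand [496.7 296.9  60. ]
stand [583.2 299.3  60. ]
standS [560.6  88.2  60. ]
standS [497.8  87.6  60. ]
```

```bash
cat >> h.py <<'E'
def tool(o): return R.from_euler('xyz',o["tcp_rot"]).as_matrix(),np.array(o["tool_pos"])
E
python3 - <<'E'
from plant import bot
from h import *
np.set_printoptions(precision=3,suppress=True)
o=bot.get_obs();Rt,t=tool(o);m=bot.camera_model("wrist")
Rc=R.from_euler('xyz',m["rotation"]).as_matrix()
Rct=Rt.T@Rc; tct=Rt.T@(m["xyz"]-t); print(Rct,tct,t)
Rn=R.from_euler('xyz',[np.pi,0,np.pi/2]).as_matrix()
for P,name in (((526,192,129),'tube'),((571,-274,140),'bore')):
  for dy in(0,-30,-60,-90,-120):
    tt=np.array([P[0],P[1]+dy,270]); mm=dict(mtx=m["mtx"],xyz=tt+Rn@tct,rotation=R.from_matrix(Rn@Rct).as_euler('xyz'))
    print(name,tt,proj(mm,P))
E
```

```text
[[ 0.001 -0.964 -0.267]
 [ 1.     0.001 -0.001]
 [ 0.001 -0.267  0.964]] [  72.55     0.213 -158.861] [163.404 498.62  226.222]
tube [526 192 270] [258.227 180.14 ]
tube [526 162 270] [258.247 151.989]
tube [526 132 270] [258.267 122.296]
tube [526 102 270] [258.289  90.931]
tube [526  72 270] [258.311  57.749]
bore [ 571 -274  270] [258.218 182.659]
bore [ 571 -304  270] [258.238 153.548]
bore [ 571 -334  270] [258.259 122.782]
bore [ 571 -364  270] [258.281  90.216]
bore [ 571 -394  270] [258.304  55.689]
```

Request:
{"method": "servo_tool", "body": {"deltas": [[[0, 0, -0.01], [0, 0, 10.27]], [[0, 0, -0.01], [0, 0, 10.27]], [[0, 0, -0.01], [0, 0, 10.27]], [[0, 0, -0.01], [0, 0, 10.27]], [[0, 0, 0], [0, 0, 10.27]], [[0, 0, 0], [0, 0, 10.27]], [[0, 0, 0], [0, 0, 10.24]], [[0, 0, 0], [0, 0, 0]]], "fingers": 1}}

```text
time: 1.15
tool_pos: [163.5, 498.8, 266.5]
tcp_rot: [-3.141, 0.0, 1.572]
contact_force: [0.1, -0.1, -0.3]
grip_width: 91.9
finger_force: 0.0
```

Request:
{"method": "servo_tool", "body": {"deltas": [[[-0.0272, 0.0302, 0], [0, 0, 0]], [[-0.0272, 0.0302, 0], [0, 0, 0]], [[-0.0272, 0.0302, 0], [0, 0, 0]], [[-0.0272, 0.0302, 0], [0, 0, 0]], [[-0.0272, 0.0302, 0], [0, 0, 0]], [[-0.0272, 0.0302, 0], [0, 0, 0]], [[-0.0272, 0.0302, 0], [0, 0, 0]], [[-0.0272, 0.0302, 0], [0, 0, 0]], [[-0.0272, 0.0302, 0], [0, 0, 0]], [[-0.0272, 0.0302, 0], [0, 0, 0]], [[-0.0272, 0.0302, 0], [0, 0, 0]], [[-0.0272, 0.0302, 0], [0, 0, 0]], [[0, 0, 0], [0, 0, 0]], [[0, 0, 0], [0, 0, 0]]]}}

```text
time: 2.9
tool_pos: [525.4, 172.6, 266.4]
tcp_rot: [-3.141, -0.0, 1.573]
contact_force: [-0.0, -0.1, 1.0]
grip_width: 91.5
finger_force: 0.0
```

```bash
cat > snap.py <<'E'
import sys,pickle,cv2
from plant import bot
o=bot.get_obs(); m=bot.camera_model("wrist"); im=bot.capture("wrist")
n=sys.argv[1]; cv2.imwrite(f"pics/{n}.png",im[...,::-1]); pickle.dump((o,m),open(f"{n}.pkl","wb")); print(o["time"],o["tool_pos"],m["xyz"])
E
python3 snap.py w1
```

```text
2.9 [525.39291158 172.64499961 266.40997591] [525.28088119 245.18428973 425.31301079]
```

Request:
{"method": "servo_tool", "body": {"deltas": [[[-0.03, 0, 0], [0, 0, 0]], [[-0.03, 0, 0], [0, 0, 0]], [[0, 0, 0], [0, 0, 0]], [[0, 0, 0], [0, 0, 0]]]}}

```text
time: 3.45
tool_pos: [525.5, 113.6, 267.0]
tcp_rot: [3.141, -0.001, 1.572]
contact_force: [0.2, -0.9, -0.2]
grip_width: 91.9
finger_force: 0.0
```

```bash
python3 snap.py w2; python3 -c "
import cv2,numpy as np
a=[cv2.imread(f'pics/w{i}.png')[20:270,160:360] for i in(1,2)]
cv2.imwrite('pics/w12.png',cv2.resize(np.hstack(a),None,fx=2,fy=2,interpolation=cv2.INTER_CUBIC))"
```

```text
3.45 [525.49371348 113.55132747 266.98315145] [525.21370448 186.04151037 425.90149017]
```

View pics/w12.png

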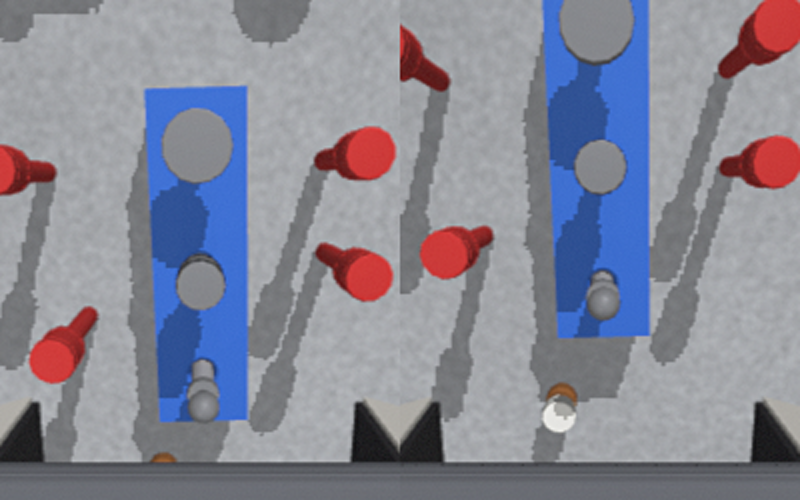

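The wrist views show the stand with the disc (top), straight cap (middle, at about (260,162) in w1 and (260,102) in w2) and knob (bottom); red tubes flank the stand well clear of the fingers.

Run:
```python
import cv2,pickle
from h import *
np.set_printoptions(precision=2,suppress=True)
rs=[]
for n,c0 in(("w1",(260,162)),("w2",(260,102))):
    im=cv2.imread(f"pics/{n}.png"); x0,y0=c0[0]-22,c0[1]-22
    g=cv2.resize(cv2.cvtColor(im[y0:y0+44,x0:x0+44],cv2.COLOR_BGR2HSV)[...,1],None,fx=4,fy=4,interpolation=cv2.INTER_CUBIC)
    gg=cv2.resize(cv2.cvtColor(im[y0:y0+44,x0:x0+44],cv2.COLOR_BGR2GRAY),None,fx=4,fy=4,interpolation=cv2.INTER_CUBIC)
    h=cv2.HoughCircles(gg,cv2.HOUGH_GRADIENT_ALT,1,20,param1=120,param2=.6,minRadius=40,maxRadius=62)
    k=None if h is None else h[0][:3]; print(n,k)
    o,m=pickle.load(open(n+".pkl","rb"))
    if k is not None:
        p=((k[0][0]+.5)/4-.5+x0,(k[0][1]+.5)/4-.5+y0); print(p,plane(m,p,129)); rs.append(ray(m,p))
if len(rs)==2: print(tri(rs))
```

```text
w1 [[89.   83.   53.  ]
 [89.   83.   44.49]]
(np.float32(259.875), np.float32(160.375)) [526.22 193.84 129.  ]
w2 [[96.   97.   55.92]]
(np.float32(261.625), np.float32(103.875)) [528.05 190.76 129.  ]
(array([527.24, 191.05, 113.11]), [np.float64(0.9705065437830547), np.float64(0.9705065437831373)])
```

```bash
cat > blob.py <<'E'
import cv2,pickle
from h import *
def blob(n,c,tol=6):
    im=cv2.medianBlur(cv2.imread(f"pics/{n}.png"),3); mk=np.zeros((386,514),np.uint8)
    cv2.floodFill(im,mk,c,0,(tol,)*3,(tol,)*3,4|(255<<8)|cv2.FLOODFILL_FIXED_RANGE|cv2.FLOODFILL_MASK_ONLY)
    k=mk[1:-1,1:-1]; cn=max(cv2.findContours(k,0,cv2.CHAIN_APPROX_NONE)[0],key=cv2.contourArea)
    (x,y),ax,an=cv2.fitEllipse(cn); M=cv2.moments(k,True)
    return (x,y),ax,(M['m10']/M['m00'],M['m01']/M['m00']),M['m00']
E
python3 - <<'E'
from blob import *
np.set_printoptions(precision=2,suppress=True)
for tol in(8,14):
  rs=[]
  for n,c in(("w1",(260,162)),("w2",(260,102))):
    b=blob(n,c,tol); o,m=pickle.load(open(n+".pkl","rb")); print(b,plane(m,b[0],129)); rs.append(ray(m,b[0]))
  print(tri(rs))
E
```

```text
((259.8178405761719, 162.28811645507812), (21.690210342407227, 22.301172256469727), (259.83170731707315, 162.3048780487805), 410.0) [526.17 191.84 129.  ]
((259.6047668457031, 102.60941314697266), (23.059677124023438, 24.580102920532227), (259.61297071129707, 102.60669456066945), 478.0) [526.07 191.95 129.  ]
(array([526.11, 191.94, 129.56]), [np.float64(0.04958109312804283), np.float64(0.04958109312813035)])
((259.8709716796875, 162.3212890625), (22.15070343017578, 22.61676788330078), (259.86556603773585, 162.32311320754718), 424.0) [526.22 191.8  129.  ]
((259.6056213378906, 102.64622497558594), (23.301748275756836, 24.95684242248535), (259.60408163265305, 102.64285714285714), 490.0) [526.07 191.92 129.  ]
(array([526.14, 191.9 , 129.56]), [np.float64(0.07660049272024787), np.float64(0.07660049272009492)])
```

Request:
{"method": "servo_tool", "body": {"deltas": [[[0.039, 0.0003, 0], [0, 0, 0]], [[0.0393, 0.0003, 0], [0, 0, 0]], [[0, 0, 0.025], [0, 0, 0]], [[0, 0, 0.025], [0, 0, 0]], [[0, 0, 0.025], [0, 0, 0]], [[0, 0, 0], [0, 0, 0]], [[0, 0, 0], [0, 0, 0]]], "fingers": 0.7}}

```text
time: 4.38
tool_pos: [526.9, 191.5, 192.7]
tcp_rot: [3.14, -0.001, 1.572]
contact_force: [-0.4, -0.5, 0.2]
grip_width: 64.3
finger_force: 0.0
```

Request:
{"method": "servo_tool", "body": {"deltas": [[[0.0002, -0.0005, 0.025], [0, 0, 0]], [[0, 0, 0.025], [0, 0, 0]], [[0, 0, 0.02], [0, 0, 0]], [[0, 0, 0.02], [0, 0, 0]], [[0, 0, 0.0095], [0, 0, 0]], [[0, 0, 0], [0, 0, 0]], [[0, 0, 0], [0, 0, 0]]]}}

```text
time: 5.25
tool_pos: [526.7, 191.1, 93.3]
tcp_rot: [3.14, -0.0, 1.571]
contact_force: [-0.0, -0.1, 0.4]
grip_width: 64.1
finger_force: 0.0
```

Request:
{"method": "servo_tool", "body": {"deltas": [[[0, 0, 0], [0, 0, 0]], [[0, 0, 0], [0, 0, 0]], [[0, 0, 0], [0, 0, 0]], [[0, 0, 0], [0, 0, 0]], [[0, 0, 0], [0, 0, 0]], [[0, 0, 0], [0, 0, 0]]], "fingers": 0}}

```text
time: 6.0
tool_pos: [526.0, 190.9, 92.3]
tcp_rot: [3.141, -0.0, 1.571]
contact_force: [-0.0, 0.2, -0.0]
grip_width: 25.1
finger_force: 30.0
```

Request:
{"method": "servo_tool", "body": {"deltas": [[[0, 0, -0.01], [0, 0, 0]], [[0, 0, -0.015], [0, 0, 0]], [[0, 0, -0.02], [0, 0, 0]], [[0, 0, -0.025], [0, 0, 0]], [[0, 0, -0.025], [0, 0, 0]], [[0, 0, -0.025], [0, 0, 0]], [[0, 0, -0.025], [0, 0, 0]], [[0, 0, -0.025], [0, 0, 0]], [[0, 0, -0.01], [0, 0, 0]], [[0, 0, 0], [0, 0, 0]]]}}

```text
time: 7.25
tool_pos: [526.1, 191.0, 272.9]
tcp_rot: [3.14, -0.0, 1.571]
contact_force: [0.5, -0.3, -1.0]
grip_width: 25.1
finger_force: 30.0
```

Request:
{"method": "servo_tool", "body": {"deltas": [[[-0.02, 0.0015, 0], [0, 0, 0]], [[-0.035, 0.003, 0], [0, 0, 0]], [[-0.0395, 0.0035, 0], [0, 0, 0]], [[-0.0395, 0.0035, 0], [0, 0, 0]], [[-0.0395, 0.0035, 0], [0, 0, 0]], [[-0.0395, 0.0035, 0], [0, 0, 0]], [[-0.0395, 0.0035, 0], [0, 0, 0]], [[-0.0395, 0.0035, 0], [0, 0, 0]], [[-0.0395, 0.0035, 0], [0, 0, 0]], [[-0.0395, 0.0035, 0], [0, 0, 0]], [[-0.0395, 0.0035, 0], [0, 0, 0]], [[-0.0395, 0.0035, 0], [0, 0, 0]], [[-0.035, 0.003, 0], [0, 0, 0]], [[-0.025, 0.002, 0], [0, 0, 0]], [[0, 0, 0], [0, 0, 0]], [[0, 0, 0], [0, 0, 0]], [[0, 0, 0], [0, 0, 0]]]}}

```text
time: 9.38
tool_pos: [570.3, -318.2, 272.2]
tcp_rot: [-3.141, -0.0, 1.572]
contact_force: [-0.5, 0.1, -0.7]
grip_width: 25.6
finger_force: 30.0
```

```bash
python3 snap.py w3
```

```text
9.375 [ 570.27284802 -318.21175563  272.1981743 ] [ 570.11201014 -245.70251524  431.08767181]
```

Request:
{"method": "servo_tool", "body": {"deltas": [[[-0.02, 0, 0], [0, 0, 0]], [[-0.03, 0, 0], [0, 0, 0]], [[0, 0, 0], [0, 0, 0]], [[0, 0, 0], [0, 0, 0]], [[0, 0, 0], [0, 0, 0]]]}}

```text
time: 10.05
tool_pos: [570.5, -368.6, 272.4]
tcp_rot: [3.141, -0.0, 1.571]
contact_force: [-0.1, -1.0, -0.8]
grip_width: 25.0
finger_force: 30.0
```

```bash
python3 snap.py w4; python3 -c "
import cv2,numpy as np
a=[cv2.imread(f'pics/w{i}.png')[20:270,160:360] for i in(3,4)]
cv2.imwrite('pics/w34.png',cv2.resize(np.hstack(a),None,fx=2,fy=2,interpolation=cv2.INTER_CUBIC))"
```

```text
10.05 [ 570.49657594 -368.62418039  272.38026321] [ 570.29169229 -296.02506881  431.22301351]
```

View pics/w34.png

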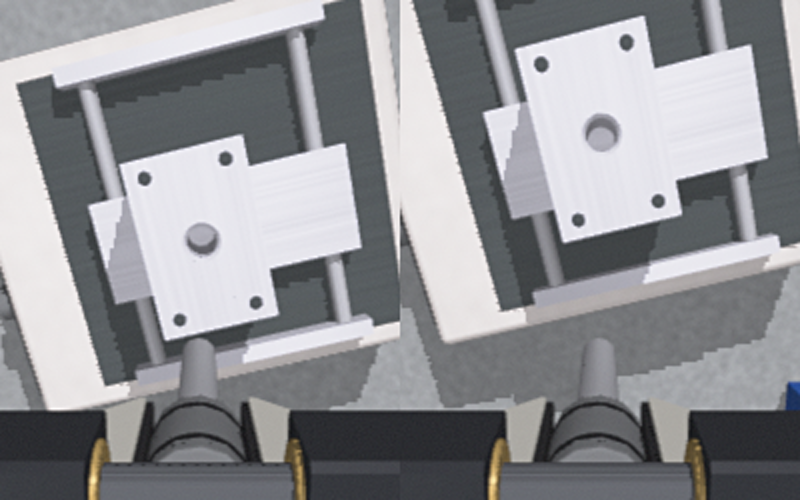

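The block's bore is at about (261,138) in w3 and (261,86) in w4, with four screw holes round it; the held tube hangs straight below the fingers.

Run:
```python
from blob import *
np.set_printoptions(precision=2,suppress=True)
rs=[];hs=[]
for n,b0,cs in(("w3",(261,138),[(144,178),(226,158),(256,303),(180,319)]),("w4",(261,86),[(141,64),(227,42),(258,201),(178,219)])):
    o,m=pickle.load(open(n+".pkl","rb")); im=cv2.imread(f"pics/{n}.png"); g=cv2.cvtColor(im,cv2.COLOR_BGR2GRAY)
    top=np.median(g[b0[1]-25:b0[1]+26,b0[0]-12:b0[0]+13])
    def cen(c,r,th):
        x0,y0=int(c[0])-r,int(c[1])-r; w=np.clip(top-15-g[y0:y0+2*r+1,x0:x0+2*r+1].astype(float),0,th)
        k=(w>0).astype(np.uint8); _,lab,st,_=cv2.connectedComponentsWithStats(k,connectivity=4); j=1+np.argmax(st[1:,4]); w=k*(lab==j)
        M=cv2.moments(w.astype(np.uint8),True); return np.array([M['m10']/M['m00']+x0,M['m01']/M['m00']+y0]),st[j]
    b,s=cen(b0,14,40); hc=[cen((160+x/2,20+y/2),5,1e9) for x,y in cs]
    H=np.array([plane(m,h[0],140) for h in hc])
    print(n,top,b,s,'bore',plane(m,b,140),'holes mean',H.mean(0),'sides',[np.linalg.norm(H[i]-H[i-1]).round(1) for i in range(4)],[h[1][4] for h in hc])
    d=H[0]-H[3]; print('yaw',np.degrees(np.arctan2(d[0],d[1])))
    rs.append(ray(m,b)); hs.append([ray(m,h[0]) for h in hc])
print(tri(rs)); 
for i in range(4): print(tri([hs[0][i],hs[1][i]]))
```

```text
w3 231.0 [260.78 139.51] [  5   7  19  18 259] bore [ 572.04 -275.13  140.  ] holes mean [ 571.82 -276.29  140.  ] sides [np.float64(72.3), np.float64(40.1), np.float64(72.4), np.float64(40.2)] [np.int32(48), np.int32(53), np.int32(46), np.int32(46)]
yaw -13.236704066503032
w4 231.0 [260.49  85.77] [  4   4  20  20 307] bore [ 571.87 -275.08  140.  ] holes mean [ 571.75 -276.13  140.  ] sides [np.float64(72.3), np.float64(40.0), np.float64(72.3), np.float64(40.2)] [np.int32(59), np.int32(60), np.int32(50), np.int32(48)]
yaw -13.12463117856743
(array([ 571.95, -275.1 ,  140.33]), [np.float64(0.08282010663988926), np.float64(0.08282010664017891)])
(array([ 544.12, -245.72,  141.31]), [np.float64(0.004202426601058324), np.float64(0.004202426600977323)])
(array([ 583.  , -236.5 ,  140.74]), [np.float64(0.03573897493006616), np.float64(0.03573897493015868)])
(array([ 599.52, -306.73,  140.89]), [np.float64(0.048932770496108655), np.float64(0.04893277049597623)])
(array([ 560.51, -315.86,  140.84]), [np.float64(0.05871106898661247), np.float64(0.05871106898649924)])
```

Request:
{"method": "servo_tool", "body": {"deltas": [[[0.025, 0.0004, 0], [0, 0, 0]], [[0.037, 0.0006, 0], [0, 0, 0]], [[0.03, 0.0004, 0], [0, 0, 0]], [[0, 0, 0.015], [0, 0, 0]], [[0, 0, 0.015], [0, 0, 0]], [[0, 0, 0], [0, 0, 0]], [[0, 0, 0], [0, 0, 0]], [[0, 0, 0], [0, 0, 0]]]}}

```text
time: 11.1
tool_pos: [571.9, -277.7, 242.5]
tcp_rot: [3.141, 0.0, 1.57]
contact_force: [0.3, -0.1, -0.8]
grip_width: 25.2
finger_force: 30.0
```

Run:
```python
from plant import bot
import numpy as np
P=[]
for i in range(6):
    o=bot.get_obs(); P.append(np.r_[o["tool_pos"],o["contact_force"],o["tcp_rot"]]); bot.capture("wrist")
print(np.round(np.mean(P,0),2),np.std(P,0).round(2))
```

```text
[ 5.7187e+02 -2.7743e+02  2.4252e+02  4.0000e-02 -1.9000e-01 -1.1500e+00
  3.1400e+00  0.0000e+00  1.5700e+00] [0.02 0.19 0.06 0.51 0.23 0.69 0.   0.   0.  ]
```

Request:
{"method": "servo_tool", "body": {"deltas": [[[0.0009, 0, 0.005], [0, 0, 0]], [[0, 0, 0.007], [0, 0, 0]], [[0, 0, 0.006], [0, 0, 0]], [[0, 0, 0.004], [0, 0, 0]], [[0, 0, 0.004], [0, 0, 0]], [[0, 0, 0], [0, 0, 0]]]}}

```text
time: 12.15
tool_pos: [571.7, -276.1, 215.8]
tcp_rot: [-3.141, -0.0, 1.571]
contact_force: [-0.0, 0.9, -1.3]
grip_width: 25.0
finger_force: 30.0
```

Request:
{"method": "servo_tool", "body": {"deltas": [[[0, 0, 0.003], [0, 0, 0]], [[0, 0, 0.003], [0, 0, 0]], [[0, 0, 0.003], [0, 0, 0]], [[0, 0, 0], [0, 0, 0]]]}}

```text
time: 12.65
tool_pos: [571.7, -276.1, 206.9]
tcp_rot: [-3.141, -0.0, 1.571]
contact_force: [1.0, 0.0, -0.5]
grip_width: 25.5
finger_force: 30.0
```

Request:
{"method": "servo_tool", "body": {"deltas": [[[0, 0, 0.004], [0, 0, 0]], [[0, 0, 0.004], [0, 0, 0]], [[0, 0, 0.004], [0, 0, 0]], [[0, 0, 0.004], [0, 0, 0]], [[0, 0, 0], [0, 0, 0]]]}}

```text
time: 13.28
tool_pos: [571.7, -276.1, 190.7]
tcp_rot: [-3.141, -0.0, 1.571]
contact_force: [0.0, -1.6, -0.6]
grip_width: 25.4
finger_force: 30.0
```

Request:
{"method": "servo_tool", "body": {"deltas": [[[0, 0, 0.004], [0, 0, 0]], [[0, 0, 0.004], [0, 0, 0]], [[0, 0, 0.004], [0, 0, 0]], [[0, 0, 0.004], [0, 0, 0]], [[0, 0, 0.004], [0, 0, 0]], [[0, 0, 0], [0, 0, 0]]]}}

```text
time: 14.02
tool_pos: [571.7, -276.1, 170.8]
tcp_rot: [-3.141, -0.0, 1.571]
contact_force: [0.5, -0.6, -1.6]
grip_width: 25.1
finger_force: 30.0
```

Sliding freely; expect the floor at TCP z of about 162.5–163.

Request:
{"method": "servo_tool", "body": {"deltas": [[[0, 0, 0.003], [0, 0, 0]], [[0, 0, 0.003], [0, 0, 0]], [[0, 0, 0.001], [0, 0, 0]], [[0, 0, 0.0005], [0, 0, 0]], [[0, 0, 0], [0, 0, 0]]]}}

```text
time: 14.65
tool_pos: [571.8, -276.2, 163.7]
tcp_rot: [3.142, -0.0, 1.571]
contact_force: [0.8, 0.1, -0.3]
grip_width: 25.1
finger_force: 30.0
```

Request:
{"method": "servo_tool", "body": {"deltas": [[[0, 0, 0.0005], [0, 0, 0]], [[0, 0, 0.0005], [0, 0, 0]], [[0, 0, 0], [0, 0, 0]]]}}

```text
time: 15.02
tool_pos: [571.8, -276.2, 162.6]
tcp_rot: [-3.142, -0.0, 1.571]
contact_force: [-0.4, 0.2, -1.2]
grip_width: 25.4
finger_force: 30.0
```

Request:
{"method": "servo_tool", "body": {"deltas": [[[0, 0, 0.0005], [0, 0, 0]], [[0, 0, 0.0005], [0, 0, 0]], [[0, 0, 0], [0, 0, 0]]]}}

```text
time: 15.4
tool_pos: [571.9, -276.3, 162.2]
tcp_rot: [3.141, 0.0, 1.571]
contact_force: [-0.2, -0.4, 2.8]
grip_width: 25.4
finger_force: 30.0
```

Request:
{"method": "servo_tool", "body": {"deltas": [[[0, 0, 0.0006], [0, 0, 0]], [[0, 0, 0], [0, 0, 0]]]}}

```text
time: 15.65
tool_pos: [572.0, -276.4, 162.1]
tcp_rot: [3.14, 0.001, 1.571]
contact_force: [-2.2, 0.7, 6.7]
grip_width: 25.4
finger_force: 30.0
```

Floor felt at the expected height. Release and retreat.

Request:
{"method": "servo_tool", "body": {"deltas": [[[0, 0, 0], [0, 0, 0]], [[0, 0, 0], [0, 0, 0]], [[0, 0, 0], [0, 0, 0]], [[0, 0, 0], [0, 0, 0]], [[0, 0, 0], [0, 0, 0]]], "fingers": 0.7}}

```text
time: 16.27
tool_pos: [571.8, -276.2, 161.0]
tcp_rot: [-3.142, -0.0, 1.571]
contact_force: [-0.5, 0.5, -0.2]
grip_width: 63.6
finger_force: 0.0
```

Request:
{"method": "servo_tool", "body": {"deltas": [[[0, 0, -0.01], [0, 0, 0]], [[0, 0, -0.02], [0, 0, 0]], [[0, 0, -0.025], [0, 0, 0]], [[0, 0, -0.025], [0, 0, 0]], [[0, 0, -0.025], [0, 0, 0]], [[0, 0, -0.025], [0, 0, 0]], [[0, 0, 0], [0, 0, 0]], [[0, 0, 0], [0, 0, 0]]]}}

```text
time: 17.27
tool_pos: [571.5, -276.0, 290.2]
tcp_rot: [-3.141, -0.001, 1.571]
contact_force: [-0.7, 0.2, -0.3]
grip_width: 64.0
finger_force: 0.0
```

Run:
```python
from plant import bot
from h import *
import cv2
s=bot.capture("scene")[...,::-1]; b=bot.capture("side")[...,::-1]
f=lambda i,x,y,w,h,k:cv2.resize(i[y:y+h,x:x+w],None,fx=k,fy=k,interpolation=cv2.INTER_CUBIC)
cv2.imwrite('pics/fin.png',np.vstack([np.hstack([f(s,90,100,132,98,3),f(b,220,50,132,98,3)]),np.hstack([f(s,240,175,132,98,3),f(b,135,205,132,98,3)])]))
for n in("scene","side"):
    m=bot.camera_model(n); print(n,proj(m,[571.9,-275.4,199]),proj(m,[571.9,-275.4,165]))
```

```text
scene [130.58947904 139.13111353] [134.34613095 149.43398861]
side [288.04661216  76.86743488] [286.98126889  89.93099426]
```

View pics/fin.png

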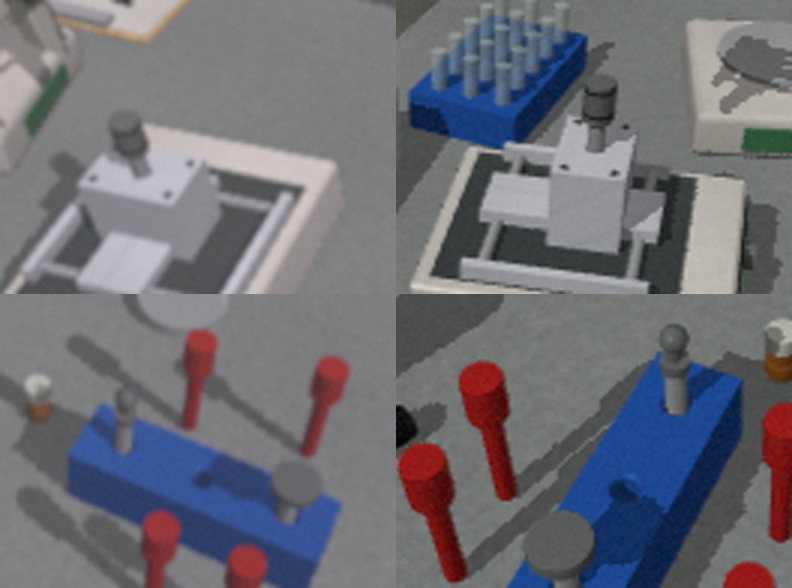

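The tube stands upright in the bore. Its cap top is at about (127,117) and (601,82) in the crop, close to the predicted (122,117) and (600,81). The disc and knob tubes and the red tubes are undisturbed.

```bash
python3 -c "
from plant import bot
print(bot.close_job())"
```

```text
the job is handed in; nothing more can be done
None
```

The straight-capped tube is fully home in the shaker's bore and released: I felt the floor at the expected height, the other two tubes are still in the stand, and the job was handed in after about 17 s of the 54 s allowed.

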